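# Lay the jug down in the drip tray for a leak check

### The arm

A 6-joint arm with a two-finger parallel gripper is mounted at the origin on the work surface. World frame = base frame: x ahead of the robot, y to its left, z up, the work surface at z = 0. Lengths are in m, angles in rad, forces in N, time in s.
With the tool pointing down it reaches from about 0.375 to 0.9 m from the base axis. Payload 3.1 kg.
Tool frame: the origin (TCP) lies at the very end of the fingers, on their centre line; the grasp point (between the pads) lies 19 mm behind it; z points along the fingers, x is the direction in which the jaws open and shut, and the axes are right-handed (so a half turn about z gives the same grasp; the last joint's range is limited). The gripper opens to 85 mm and grips with 20 to 120 N. Pads are 22 mm wide; open, the fingers measure 114 mm over their backs; the gripper's body (76 mm by 85 mm) begins 54 mm behind the grasp point. The pads swing forward as they close: fully open they stand 13 mm farther back than shut.
Start: joints at [-1.44, 0.527, 1.433, -0, 1.181, -0.178], TCP at [0.19, -0.595, 0.231] pointing down, gripper open.
Joint ranges: [-3.08, 3.08], [-0.75, 2.2], [0.22, 2.44], [-1.43, 4.57], [0, 2.65], [-2.85, 2.85]. Speed limits (rad/s): [2.79, 2.79, 3.14, 3.14, 3.14, 3.14].

### API

Orientations are given as a unit quaternion [w, x, y, z].
In Python, from workcell import robot gives the robot as it stands.
- The arm moves only by the tool drive_tool, never from a script. Its argument "motion" is a list of rows, each a list of 3 entries, a list of its own where there are three numbers: the opening, from 0 (shut) to 1 (fully open), then the shift along the world's x, y, z in cm, then the turn, a rotation vector about the world's x, y, z in rad. In form: [[fingers, [dx, dy, dz], [rx, ry, rz]], ...]. A call has exactly 8 rows; each row is the pose to reach, as a shift and turn from the pose commanded when the call began; what a row does not reach only later rows make up. A row lasts 1/12 s, in which the tool goes at most 41.7 mm and 7.16 degrees, less where a joint would pass 70% of its speed; a pose out of reach is approached as far as the arm can. A call with a gripper value outside its range is refused whole. The fingers move at their own pace and stop on an object; the grip force is fixed at half the most. Time passes only in rows, so rows that repeat a pose let the fingers close, or fill a call up. It gives the time, the measured TCP pose, the force and the opening at its end, in the units of the state.
- robot.sense(): the state, without advancing time (a new reading comes with each control period).
- robot.grab_frame(name): name is "scene" or "top" or "wrist"; returns a dict with "pixels" (384x512x3 uint8, red, green, blue), "vfov" (degrees; the focal length in pixels is half the picture's height over the tangent of half this angle, whatever the lens; pixels are square), "cx", "cy" (the principal point, pixels), "cam_to_world" (4x4, takes a point from camera to world coordinates); the wrist camera has in their place "T_tool_cam" (4x4, takes a point from camera to tool coordinates, whose origin is the TCP and whose axes are the tool frame's). Camera axes: x right, y down, z forward; pixel columns grow to the right and rows downward; lengths in m; the calibration is good to about 2 mm. The wrist camera is an equidistant fisheye: a pixel r from the principal point sees the ray r / f radians off the axis. A picture is of the moment at which its call begins: read the wrist's pose just before it. There is no depth.
- robot.finish_job(): hands the job in, once; it reports no verdict.
Trained networks look in a picture, given as the dict that the camera call returned (one of the last four; its "shot" number tells which), for a name from the list of things; names that differ only in an ending like _2 or _b are one class to them, and where a whole thing is asked for, a point or a joint stands for the part that bears it (a point fixed in the world has none). Each returns a list of dicts, best first, with "p" (0 to 1); they miss things now and then, are a little off and sometimes report something else, mostly with a low value. They report only what shows in the picture. A call takes as long as a camera call. They do not tell look-alikes from the thing itself.
- robot.regions_of(picture, label): "region" (384x512 bool, what is visible of it) and "xy" ([column, row] in pixels, amid what is visible of it).
- robot.spot_point(picture, label): "xy" ([column, row] in pixels: a listed point, or the origin of a listed thing).
The state is a dict: "t": time; "joint_positions": joint angles; "qvel": joint speeds; "joint_efforts": joint torques, N m; "ee_pos": TCP position; "tool_rot": TCP orientation; "ft_force": force on the tool from outside, world axes, zero at the start; "ft_torque": the same for the moment, N m; "finger_gap": finger opening in m.
Only numpy, scipy, OpenCV 4.12 (cv2) and the standard library are available. Lean on these libraries where they do the work, as an engineer would, in place of code of your own. Each camera call takes 0.05 s, during which the arm holds its last target.

### The job

The closed green jug stands upright in the drip tray and must lie there for a leak check of its cap. With the fingertips, push it high on its back so that it tips over along the tray towards the tall end plate, then push on its foot until the cap is right up against that plate. Only push the jug, never lift or carry it, and leave everything else on the bench where it is.

Things in the scene. Friction and masses are not known exactly. Their poses are not given: they have to be found in the camera images.
- jug: Closed rigid green plastic jug, 0.3 to 0.6 kg: a box body 75 (x) by 115 (y) by 185 mm high (z, foot to cap) with a carrying loop and black cap on top, 232 mm in all. Origin: centre of the underside of the foot. Starts upright, its x along the tray's x within 0.08 rad; its back is the flat 115 mm wide face at -x. Lying, it is 75 mm high and its foot is an upright face looking to the tray's -x.
- jug_cap (a point): Centre of the flat outer face of the jug's cap (40 mm across), 232 mm from the foot, 20 mm off the jug's middle towards its -y.
- jug_center (a point): Middle of the jug's box-shaped body, 92.5 mm above its foot. Pushed on its back 140 to 175 mm above the tray floor, the jug tips about the front edge of its foot with hardly any sliding, overbalances after about 60 mm of push and falls on its +x face, along the tray.
- tray: Fixed aluminium drip tray lying on a 3 mm rubber mat. Inside 400 mm long (its x) by 150 mm wide (its y); the floor is 3 mm thick. Low walls, 12 mm high, on both long sides and at the -x end; a tall upright end plate, 55 mm high, at the +x end. Origin: centre of the underside; z up. The jug starts 10 to 45 mm from the low end wall.
- end_plate (a point): On the inner face of the tall end plate, in the middle of its width, 40 mm above the tray's underside; tray x = 200 mm.
- cup_rim (a point): White ceramic cup, 80 mm across, 90 mm high, standing beside the tray; the point is the centre of its mouth. Leave alone.
- funnel_tip (a point): Stainless funnel standing on its mouth beside the tray, 110 mm across, 125 mm high; the point is the top of the spout. Leave alone.
- screwdriver: Steel screwdriver lying beside the tray, on the robot's side. Leave alone.
- jar_top (a point): Closed glass jar at the robot's left, 68 mm across, 85 mm high; the point is the centre of its top. Leave alone.
- carton: Cardboard carton 100 x 70 x 55 mm at the robot's left; origin at the centre of its underside. Leave alone.
- wiper: Black wiper arm about 385 mm long, 26 mm high, lying on the mat at the robot's right; origin at the middle of its underside. Leave alone.
Mind the look-alikes: they are no part of the job. Of the things shaped like the jug, the green one is meant.

How it is judged:
On the way, in this order (a step that is already met when the one before it is completed fails the run):
1. the jug lies on its side in the tray, at rest (angle between jug's own z axis and vertical above 1.45 rad and z of jug_center in the frame of tray below 0.065 m and y of jug_center in the frame of tray between -0.04 and 0.04 m and linear speed of jug below 0.02 m/s and angular speed of jug below 0.2 rad/s), for 0.2 s.
2. the jug, still lying, is pushed along until its cap is against the end plate (angle between jug's own z axis and vertical above 1.45 rad and z of jug_center in the frame of tray below 0.065 m and y of jug_center in the frame of tray between -0.04 and 0.04 m and x of jug_cap in the frame of tray above 0.19 m), for 0.2 s.
At the end, for the whole second after the job is handed in: The jug lies on its side in the tray (its long axis within 0.12 rad of level, its middle below 65 mm over the tray's underside and within 40 mm of the tray's centre line), the middle of the cap's face within 10 mm of the tall end plate, at rest (all of step 2 and linear speed of jug below 0.02 m/s and angular speed of jug below 0.2 rad/s); the robot touches nothing.
It fails at once if the jug is lifted: its foot centre rises above 75 mm or its middle above 125 mm (height (world z) of jug above 0.075 m or height (world z) of jug_center above 0.125 m).
It fails at once if the cup, funnel, screwdriver, jar, carton or wiper arm is shifted or tipped by more than 25 mm (distance of any of cup_rim, funnel_tip, screwdriver, jar_top, carton, wiper from where it was at the start of the episode above 0.025 m).
It also fails if it takes over 45 s, if anything falls off the work surface, if the arm or the gripper's body presses on something with over 40 N, if the wrist force passes 120 N, or if a joint passes its speed limit or range.

## Working session

There is one attempt and no reset: what is moved stays moved. The work goes in short steps, Python scripts to look and compute and a tool call to move; the robot and the scene stay as the last step left them, time stands still between calls to the robot, and variables do not carry over. Pictures are saved under pics/ and viewed, and the job is handed in when it is done.

Besides the shell and the picture viewer there is one more tool, called after "Emit:" as a command line: name --argument value ..., lists and objects as JSON in quotes. drive_tool: Moves the arm, as the interface text tells. Its arguments: {"type":"object","properties":{"motion":{"type":"array"}},"required":["motion"]}

```bash
mkdir -p pics; ls
cat > h.py <<'E'
import numpy as np, cv2
from workcell import robot
def ray(p,xy):
    f=p["pixels"].shape[0]/2/np.tan(np.radians(p["vfov"])/2)
    T=np.array(p["cam_to_world"])
    d=np.array([(xy[0]-p["cx"])/f,(xy[1]-p["cy"])/f,1.])
    return T[:3,3],T[:3,:3]@d
def atz(p,xy,z):
    o,d=ray(p,xy); return o+d*(z-o[2])/d[2]
def proj(p,X):
    f=p["pixels"].shape[0]/2/np.tan(np.radians(p["vfov"])/2)
    T=np.array(p["cam_to_world"]); c=T[:3,:3].T@(np.array(X)-T[:3,3])
    return np.array([p["cx"]+f*c[0]/c[2],p["cy"]+f*c[1]/c[2]])
def tri(a,b):
    (o1,d1),(o2,d2)=a,b
    d1=d1/np.linalg.norm(d1);d2=d2/np.linalg.norm(d2)
    s=np.linalg.lstsq(np.stack([d1,-d2],1),o2-o1,rcond=None)[0]
    A=o1+s[0]*d1;B=o2+s[1]*d2
    return (A+B)/2,np.linalg.norm(A-B)
def save(p,n): cv2.imwrite(f"pics/{n}.png",cv2.cvtColor(p["pixels"],cv2.COLOR_RGB2BGR))
E
python3 - <<'E'
from h import *
np.set_printoptions(precision=4,suppress=True)
s=robot.sense();print(s["t"],s["ee_pos"],s["tool_rot"],s["finger_gap"])
a=robot.grab_frame("scene");b=robot.grab_frame("top");save(a,"s0");save(b,"t0")
import pickle;pickle.dump((a,b),open("f0.pkl","wb"))
for l in ["jug","jug_cap","jug_center","tray","end_plate","cup_rim","funnel_tip","screwdriver","jar_top","carton","wiper"]:
    ra=robot.spot_point(a,l);rb=robot.spot_point(b,l)
    print(l,[(np.round(r["xy"],1),round(r["p"],2)) for r in ra[:3]],[(np.round(r["xy"],1),round(r["p"],2)) for r in rb[:3]])
    for x in ra[:2]:
        for y in rb[:2]:
            P,e=tri(ray(a,x["xy"]),ray(b,y["xy"]));print("   ",P,round(e,4))
E
```

```text
pics
0.0 [ 0.1899 -0.5947  0.2303] [-0.0008  0.8074 -0.59   -0.0007] 0.08544316082750802
jug [(array([390.6, 269.9]), 0.98), (array([290.3, 233. ]), 0.79), (array([323.3, 286.2]), 0.66)] [(array([195. , 133.6]), 0.97), (array([212.1, 186.4]), 0.89), (array([135.6, 146. ]), 0.71)]
    [0.814  0.2418 0.1131] 0.1763
    [ 0.688  0.249 -0.029] 0.2972
    [0.7647 0.1146 0.189 ] 0.0661
    [0.6219 0.106  0.0081] 0.0079
jug_cap [(array([298.7, 171.8]), 0.86), (array([343.2, 233.9]), 0.83), (array([415.9, 212.7]), 0.74)] [(array([109.1, 134.6]), 0.87), (array([179.8, 111.5]), 0.72), (array([208. , 189.7]), 0.65)]
    [0.7202 0.2082 0.3968] 0.2418
    [0.7709 0.1236 0.3986] 0.0718
    [0.7563 0.3044 0.2011] 0.1859
    [0.8184 0.1902 0.244 ] 0.009
jug_center [(array([325.9, 267.6]), 0.75), (array([290.4, 210.3]), 0.72)] [(array([128.3, 138. ]), 0.76), (array([213.3, 184.4]), 0.64), (array([189.3, 127.7]), 0.63)]
    [0.7766 0.2768 0.0865] 0.197
    [ 0.6529  0.1697 -0.1291] 0.1073
    [0.7399 0.1943 0.2903] 0.2415
    [0.6187 0.0976 0.1086] 0.0004
tray [(array([250.3, 220.8]), 0.57)] [(array([
[... 187 characters left out ...]
[205.7, 232.3]), 0.77)] [(array([290.5, 159.3]), 0.96)]
    [ 0.6991 -0.1462  0.1132] 0.0077
funnel_tip [(array([252.6, 238.2]), 0.6)] [(array([247., 144.]), 0.84), (array([134.8, 237.1]), 0.56)]
    [ 0.7437 -0.0114  0.1398] 0.0029
    [0.5215 0.1713 0.0023] 0.415
screwdriver [(array([253.2, 187.5]), 0.78)] [(array([252.2, 245.7]), 0.71)]
    [ 0.4189 -0.02    0.0117] 0.0163
jar_top [(array([250.2, 187.4]), 0.54)] [(array([134.2, 237.5]), 0.9)]
    [0.5032 0.1462 0.1872] 0.3574
carton [(array([372.1, 220.5]), 0.78)] []
wiper [(array([130.4, 222.6]), 0.92)] [(array([357.9, 202.4]), 0.95), (array([253.9, 246.8]), 0.61)]
    [ 0.5675 -0.4005  0.0075] 0.0118
    [ 0.5111 -0.21    0.0519] 0.4007
```

View pics/s0.png

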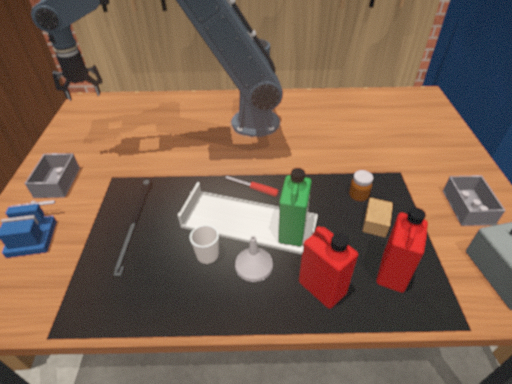

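View pics/t0.png

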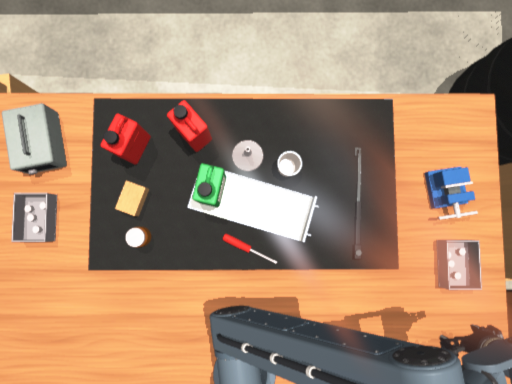

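The green jug stands at the left end of the tray: about pixel (294,210) in the scene view and (208,186) in the top view. The tall end plate is on the robot's right, about (312,218) in the top view. The red jugs are look-alikes. I'll refine the tray axis and the jug's yaw next.

Run:
```python
from h import *
import pickle
np.set_printoptions(precision=4,suppress=True)
a,b=pickle.load(open("f0.pkl","rb"))
print(np.array(b["cam_to_world"])[:3,3],np.array(a["cam_to_world"])[:3,3],b["vfov"])
hsv=cv2.cvtColor(b["pixels"],cv2.COLOR_RGB2HSV)
g=((hsv[...,0]>45)&(hsv[...,0]<85)&(hsv[...,1]>100)).astype(np.uint8)
g[:, :150]=0;g[:,260:]=0
print("green",cv2.boundingRect(g),g.sum())
w=((hsv[...,1]<40)&(hsv[...,2]>150)).astype(np.uint8)
# tray: connected comp at 260,205
n,l=cv2.connectedComponents(w);m=(l==l[205,265]).astype(np.uint8)
c=max(cv2.findContours(m,0,2)[0],key=cv2.contourArea)
r=cv2.minAreaRect(c);print("tray px",cv2.boxPoints(r))
for q in cv2.boxPoints(r): print(atz(b,q,0.015))
vis=np.hstack([cv2.resize(b["pixels"][150:260,180:330],None,fx=5,fy=5,interpolation=cv2.INTER_CUBIC)])
cv2.imwrite("pics/tz.png",vis[...,::-1])
vis=cv2.resize(a["pixels"][160:290,170:330],None,fx=4.8,fy=4.5,interpolation=cv2.INTER_CUBIC)
cv2.imwrite("pics/sz.png",vis[...,::-1])
```

```text
[ 0.4894 -0.0028  1.3772] [ 1.3446 -0.0005  0.9009] 51.53516598179715
green (193, 163, 32, 43) 822
tray px [[181.1113 223.9223]
 [202.5353 158.7187]
 [322.3437 198.0844]
 [300.9197 263.2879]]
[0.493  0.2138 0.015 ]
[0.7175 0.143  0.015 ]
[ 0.5809 -0.2698  0.015 ]
[ 0.3595 -0.1931  0.015 ]
```

View pics/tz.png

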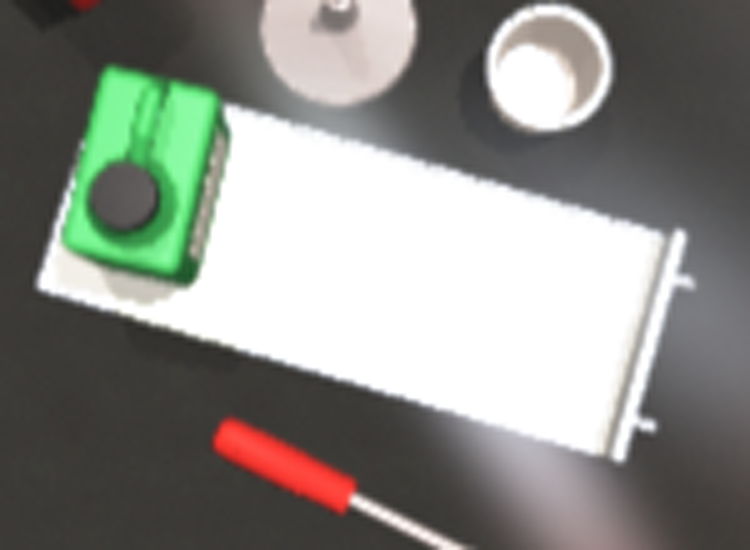

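View pics/sz.png

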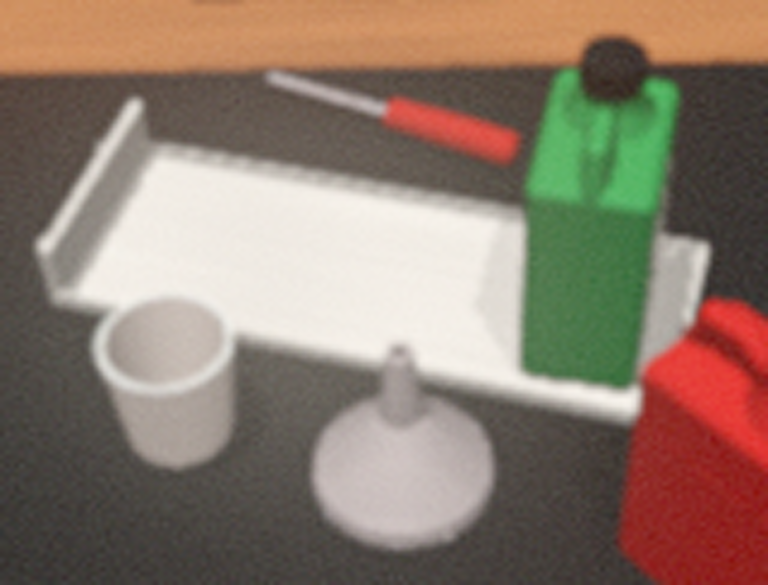

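Run:
```python
from h import *
import pickle
from scipy.optimize import minimize
np.set_printoptions(precision=4,suppress=True)
a,b=pickle.load(open("f0.pkl","rb"))
P=lambda x,y,z:atz(b,(180+x/5,150+y/5),z)
print("tray low corner",P(38,288,.015),"plate ends top",P(682,232,.058),P(619,460,.058),"inner floor",P(655,240,.006),P(603,450,.006))
# fit jug box silhouettes in both images
def mask(p,box):
    h=cv2.cvtColor(p["pixels"],cv2.COLOR_RGB2HSV)
    m=((h[...,0]>45)&(h[...,0]<85)&(h[...,1]>100)).astype(np.uint8)
    o=np.zeros_like(m);x0,y0,x1,y1=box;o[y0:y1,x0:x1]=m[y0:y1,x0:x1];return o
ma=mask(a,(270,160,330,260));mb=mask(b,(180,150,240,220))
def hull(m): 
    c=np.vstack(cv2.findContours(m,0,2)[0]);h=np.zeros_like(m);cv2.fillConvexPoly(h,cv2.convexHull(c),1);return h
ma,mb=hull(ma),hull(mb)
def rend(p,v,s=8):
    x,y,t=v;c,sn=np.cos(t),np.sin(t);pts=[]
    for i in(-.0375,.0375):
        for j in(-.0575,.0575):
            for z in(.006,.191):
                pts.append(proj(p,(x+c*i-sn*j,y+sn*i+c*j,z)))
    h=cv2.convexHull(np.array(pts,np.float32))[:,0]
    big=np.zeros((384*4,512*4),np.uint8)
    cv2.fillConvexPoly(big,np.int32(np.round((h+.5)*4*16)),255,shift=4)
    return cv2.resize(big,(512,384),interpolation=cv2.INTER_AREA)/255.
f=lambda v:np.abs(rend(a,v)-ma).sum()+np.abs(rend(b,v)-mb).sum()
best=None
for t in np.linspace(-1.95,-1.7,6):
    r=minimize(f,(.619,.098,t),method="Nelder-Mead",options=dict(initial_simplex=[(.619,.098,t),(.629,.098,t),(.619,.108,t),(.619,.098,t+.06)]))
    if best is None or r.fun<best.fun:best=r
print(best.x,best.fun,ma.sum(),mb.sum())
for q in[(195,133.6),(135.6,146)]:print("red foot?",atz(b,q,.003))
for q in[(187,100),(212,140),(170,112),(190,150)]:print("red1 top corner",atz(b,q,.19))
```

```text
tray low corner [0.5486 0.1925 0.015 ] plate ends top [ 0.5837 -0.2416  0.058 ] [ 0.4329 -0.1975  0.058 ] inner floor [ 0.5818 -0.2322  0.006 ] [ 0.4375 -0.1943  0.006 ]
[ 0.6146  0.1088 -1.7696] 418.7137254901961 1694 1062
red foot? [0.8085 0.1715 0.003 ]
red foot? [0.7641 0.3778 0.003 ]
red1 top corner [0.8692 0.1732 0.19  ]
red1 top corner [0.7455 0.0962 0.19  ]
red1 top corner [0.8316 0.2243 0.19  ]
red1 top corner [0.7147 0.1623 0.19  ]
```

Emit:
drive_tool --motion '[[0.5,[1.75,3.1,1.75],[0,0,0.04]],[0.5,[3.5,6.2,3.5],[0,0,0.08]],[0.5,[5.25,9.3,5.25],[0,0,0.12]],[0.5,[7,12.4,7],[0,0,0.16]],[0.5,[8.75,15.5,8.75],[0,0,0.2]],[0.5,[10.5,18.6,10.5],[0,0,0.24]],[0.5,[12.25,21.7,12.25],[0,0,0.28]],[0.5,[14,24.8,14],[0,0,0.32]]]'

```text
t: 1.87
ee_pos: [0.3304, -0.3457, 0.3723]
tool_rot: [0.0, 0.891, -0.453, 0.0]
ft_force: [1.5, -0.5, 0.2]
finger_gap: 0.043
```

Emit:
drive_tool --motion '[[0.5,[2,3.5,0.4],[0,0,0.04]],[0.5,[4,7,0.8],[0,0,0.08]],[0.5,[6,10.5,1.2],[0,0,0.12]],[0.5,[8,14,1.6],[0,0,0.16]],[0.5,[10,17.5,2],[0,0,0.2]],[0.5,[12,21,2.4],[0,0,0.24]],[0.5,[14,24.5,2.7],[0,0,0.28]],[0.5,[16,28,3],[0,0,0.32]]]'

```text
t: 2.53
ee_pos: [0.4905, -0.0654, 0.4019]
tool_rot: [0.0, 0.952, -0.305, 0.0]
ft_force: [0.3, 0.2, 0.9]
finger_gap: 0.0429
```

Emit:
drive_tool --motion '[[0.5,[2,3.4,0],[0,0,0.05]],[0.5,[4,6.8,0],[0,0,0.1]],[0.5,[6,10.2,0],[0,0,0.15]],[0.5,[8,13.6,0],[0,0,0.2]],[0.5,[10,17,0],[0,0,0.25]],[0.5,[12,20.4,0],[0,0,0.3]],[0.5,[14,23.8,0],[0,0,0.34]],[0.5,[16,28,0],[0,0,0.34]]]'

```text
t: 3.2
ee_pos: [0.6488, 0.2096, 0.4012]
tool_rot: [0.0, 0.99, -0.14, 0.0]
ft_force: [0.6, -0.5, 0.5]
finger_gap: 0.0426
```

Run:
```python
from h import *
from scipy.spatial.transform import Rotation as R
np.set_printoptions(precision=4,suppress=True)
s=robot.sense();print(s["t"],s["ee_pos"],s["joint_positions"])
q=s["tool_rot"];M=R.from_quat([q[1],q[2],q[3],q[0]]).as_matrix();print(M)
w=robot.grab_frame("wrist");a=robot.grab_frame("scene");b=robot.grab_frame("top");save(w,"w1");save(a,"s1");save(b,"t1")
import pickle;pickle.dump((w,a,b,s),open("f1.pkl","wb"))
print(w["T_tool_cam"],w["vfov"])
```

```text
3.2 [0.6488 0.2096 0.4012] [ 0.1492  0.4886  1.035  -0.0006  1.6178  0.4304]
[[ 0.9607 -0.2775  0.0002]
 [-0.2775 -0.9607 -0.0006]
 [ 0.0004  0.0005 -1.    ]]
[[ 1.      0.0001 -0.0004  0.0004]
 [ 0.      0.9482  0.3177 -0.0806]
 [ 0.0004 -0.3177  0.9482 -0.1435]
 [ 0.      0.      0.      1.    ]] 65.70646984690485
```

View pics/w1.png

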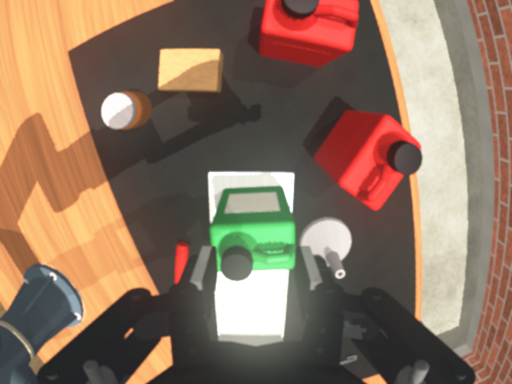

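View pics/s1.png

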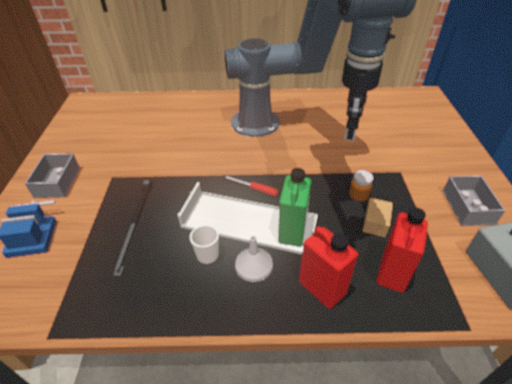

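```bash
cat >> h.py <<'E'
from scipy.spatial.transform import Rotation as R
def Tw(s,w):
    q=s["tool_rot"];T=np.eye(4);T[:3,:3]=R.from_quat([q[1],q[2],q[3],q[0]]).as_matrix();T[:3,3]=s["ee_pos"]
    return T@np.array(w["T_tool_cam"])
def projw(s,w,X):
    T=Tw(s,w);c=T[:3,:3].T@(np.array(X)-T[:3,3]);f=192/np.tan(np.radians(w["vfov"])/2)
    th=np.arctan2(np.hypot(c[0],c[1]),c[2]);u=c[:2]/np.hypot(c[0],c[1])
    return np.array([w["cx"],w["cy"]])+f*th*u
def rayw(s,w,xy):
    T=Tw(s,w);f=192/np.tan(np.radians(w["vfov"])/2);d=np.array([xy[0]-w["cx"],xy[1]-w["cy"]]);r=np.hypot(*d);th=r/f
    return T[:3,3],T[:3,:3]@np.array([*(np.sin(th)*d/r),np.cos(th)])
def ofr(X,tr):
    x,y,t=tr;c,s=np.cos(t),np.sin(t);return np.array([x+c*X[0]-s*X[1],y+s*X[0]+c*X[1],X[2]])
E
python3 - <<'E'
from h import *
import pickle
w,a,b,s=pickle.load(open("f1.pkl","rb"))
np.set_printoptions(precision=4,suppress=True)
tr=(.566,-.021,-1.855);jg=(.617,.104,-1.80)
im=cv2.resize(w["pixels"],None,fx=4,fy=4,interpolation=cv2.INTER_CUBIC)
def line(A,B,col):
    pts=[projw(s,w,A+(B-A)*k) for k in np.linspace(0,1,9)]
    cv2.polylines(im,[np.int32((np.array(pts)+.5)*4)],False,col,1,cv2.LINE_AA)
c=[ofr((x,y,.015),tr) for x,y in((-.2,-.075),(.2,-.075),(.2,.075),(-.2,.075))]
for i in range(4):line(c[i],c[(i+1)%4],(255,0,0))
for z in(.006,.191):
    c=[ofr((x,y,z),jg) for x,y in((-.0375,-.0575),(.0375,-.0575),(.0375,.0575),(-.0375,.0575))]
    for i in range(4):line(c[i],c[(i+1)%4],(255,0,255))
im=im[640:1160,760:1260];cv2.imwrite("pics/wz1.png",im[...,::-1])
E
```

```text
(no output)
```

View pics/wz1.png

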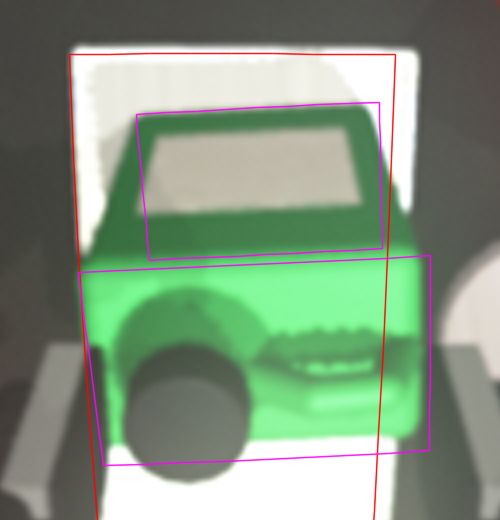

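The wrist view shows the jug's back and its grey label at about (252,203). The jug is yawed only about 0.03 rad against the tray and sits about 7 mm off the centre line. Next I'll tilt the tool and descend behind the jug.

Emit:
drive_tool --motion '[[0.5,[0,0,-3],[-0.08,0.022,0]],[0.5,[-0.1,0,-6],[-0.16,0.045,0]],[0.5,[-0.2,0,-9],[-0.24,0.068,0]],[0.5,[-0.3,0,-12],[-0.336,0.094,0]],[0.5,[-0.4,0,-15],[-0.336,0.094,0]],[0.5,[-0.4,0,-18],[-0.336,0.094,0]],[0.5,[-0.4,0,-21],[-0.336,0.094,0]],[0.5,[-0.4,0,-23.5],[-0.336,0.094,0]]]'

```text
t: 4.02
ee_pos: [0.6428, 0.2067, 0.1645]
tool_rot: [0.173, 0.975, -0.139, -0.024]
ft_force: [-0.0, -0.8, 0.8]
finger_gap: 0.0428
```

Run:
```python
from h import *
s=robot.sense();print(s["t"],s["ee_pos"],s["joint_positions"],s["ft_force"])
w=robot.grab_frame("wrist");a=robot.grab_frame("scene");b=robot.grab_frame("top")
v=np.hstack([cv2.resize(w["pixels"],(400,300)),cv2.resize(a["pixels"],(400,300))]);v2=cv2.resize(b["pixels"],(400,300));v=np.vstack([v,np.hstack([v2,cv2.resize(b["pixels"][100:280,100:340],(400,300))])])
cv2.imwrite("pics/c2.png",v[...,::-1])
```

```text
4.0167 [0.64277331 0.20666028 0.16446474] [ 0.27491267  0.76879363  1.18959767 -0.30167982  1.38192406  0.64444172] [-0.04799436 -0.82996162  0.80523955]
```

View pics/c2.png

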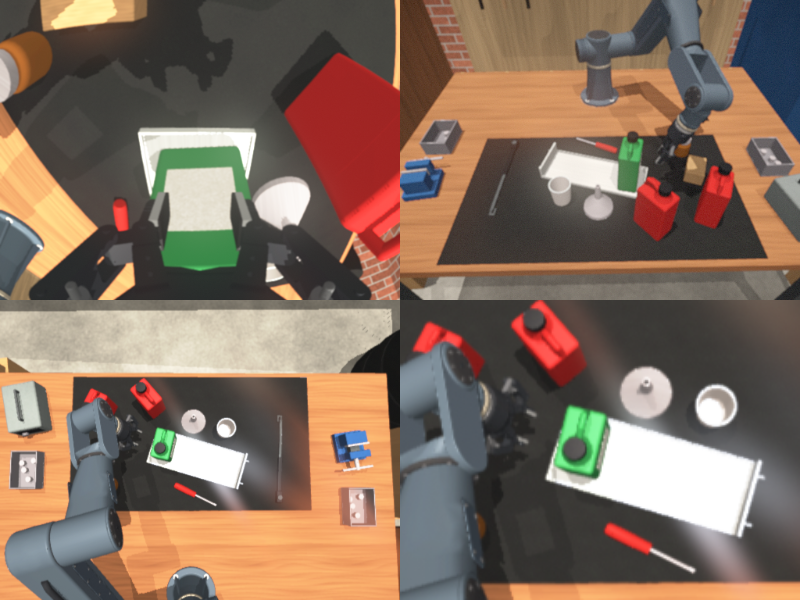

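The fingertips are level with the jug's back and centred on it, about 6 cm away. Approaching.

Emit:
drive_tool --motion '[[0.5,[-0.4,-1.4,0],[0,0,0]],[0.5,[-0.8,-2.8,0],[0,0,0]],[0.5,[-1.2,-4.1,0],[0,0,0]],[0.5,[-1.4,-4.8,0],[0,0,0]],[0.5,[-1.55,-5.3,0],[0,0,0]],[0.5,[-1.7,-5.8,0],[0,0,0]],[0.5,[-1.8,-6.2,0],[0,0,0]],[0.5,[-1.9,-6.6,0],[0,0,0]]]'

```text
t: 4.83
ee_pos: [0.6256, 0.1425, 0.1672]
tool_rot: [0.172, 0.975, -0.138, -0.022]
ft_force: [0.4, 2.2, 1.3]
finger_gap: 0.0431
```

Emit:
drive_tool --motion '[[0.5,[-0.12,-0.4,0],[0,0,0]],[0.5,[-0.25,-0.85,0],[0,0,0]],[0.5,[-0.38,-1.3,0],[0,0,0]],[0.5,[-0.5,-1.75,0],[0,0,0]],[0.5,[-0.64,-2.2,0],[0,0,0]],[0.5,[-0.78,-2.65,0],[0,0,0]],[0.5,[-0.9,-3.1,0],[0,0,0]],[0.5,[-1.0,-3.5,0],[0,0,0]]]'

```text
t: 5.5
ee_pos: [0.6145, 0.1065, 0.1662]
tool_rot: [0.172, 0.975, -0.138, -0.023]
ft_force: [0.5, 0.6, 0.3]
finger_gap: 0.0427
```

```bash
cat > look.py <<'E'
from h import *
import sys,pickle
np.set_printoptions(precision=4,suppress=True)
s=robot.sense();print(s["t"],s["ee_pos"],s["ft_force"])
w=robot.grab_frame("wrist");a=robot.grab_frame("scene");b=robot.grab_frame("top")
pickle.dump((w,a,b,s),open("f.pkl","wb"))
v=np.hstack([cv2.resize(w["pixels"],(400,300)),cv2.resize(a["pixels"][130:310,150:390],(400,300))]);v2=cv2.resize(b["pixels"],(400,300));v=np.vstack([v,np.hstack([v2,cv2.resize(b["pixels"][100:280,100:340],(400,300))])])
cv2.imwrite(f"pics/{sys.argv[1]}.png",v[...,::-1])
E
python3 look.py c3
```

```text
5.5 [0.6145 0.1065 0.1662] [0.5243 0.6185 0.3081]
```

View pics/c3.png

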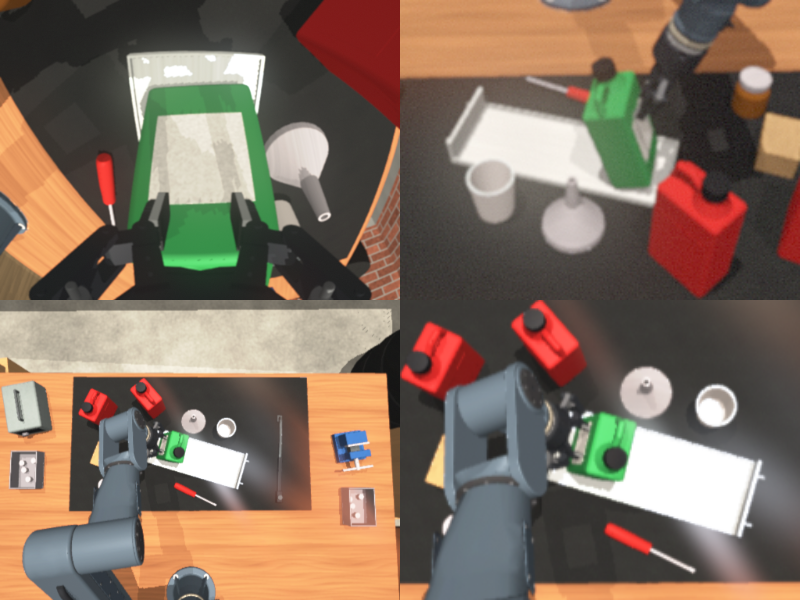

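The jug is tipping cleanly along the tray, about 13° so far. Continuing the push.

Emit:
drive_tool --motion '[[0.5,[-0.14,-0.45,0],[0,0,0]],[0.5,[-0.27,-0.9,0],[0,0,0]],[0.5,[-0.4,-1.35,0],[0,0,0]],[0.5,[-0.53,-1.8,0],[0,0,0]],[0.5,[-0.66,-2.25,0],[0,0,0]],[0.5,[-0.79,-2.7,0],[0,0,0]],[0.5,[-0.92,-3.15,0],[0,0,0]],[0.5,[-1.05,-3.6,0],[0,0,0]]]'

```text
t: 6.32
ee_pos: [0.6042, 0.0707, 0.1663]
tool_rot: [0.172, 0.975, -0.138, -0.023]
ft_force: [-0.3, 0.2, 0.7]
finger_gap: 0.0427
```

```bash
python3 look.py c4
```

```text
6.3167 [0.6042 0.0707 0.1663] [-0.3366  0.1726  0.7294]
```

View pics/c4.png

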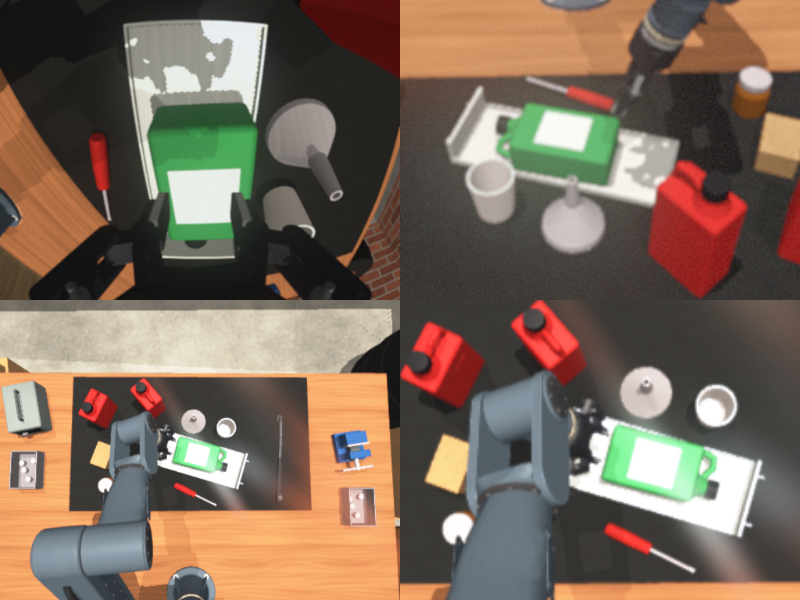

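The jug lies flat along the tray on its +x face, with its cap short of the end plate. Next I'll measure where its foot and cap are.

Run:
```python
from h import *
import pickle
np.set_printoptions(precision=4,suppress=True)
w,a,b,s=pickle.load(open("f.pkl","rb"))
im=cv2.resize(w["pixels"][60:300,140:370],None,fx=3,fy=2.5,interpolation=cv2.INTER_CUBIC);cv2.imwrite("pics/wz4.png",im[...,::-1])
im=cv2.resize(b["pixels"][150:250,200:330],None,fx=6,fy=6,interpolation=cv2.INTER_CUBIC);cv2.imwrite("pics/tz4.png",im[...,::-1])
print(w["cx"],w["cy"])
```

```text
255.70698988284346 200.20248483505344
```

View pics/wz4.png

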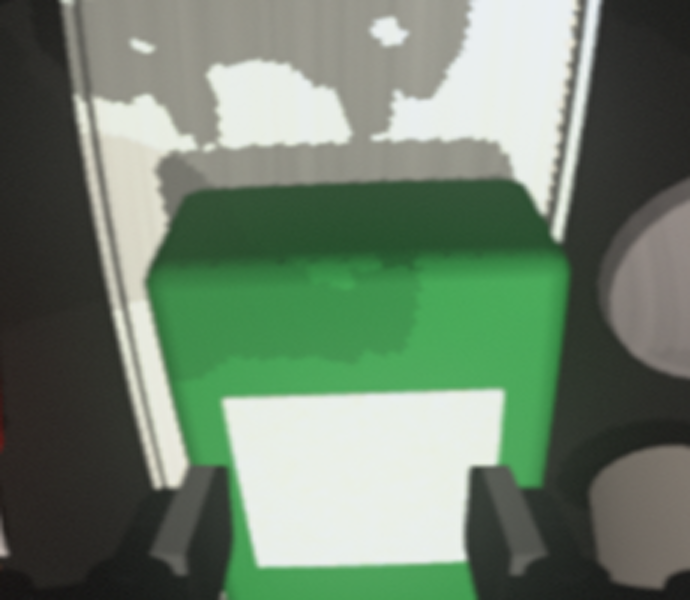

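View pics/tz4.png

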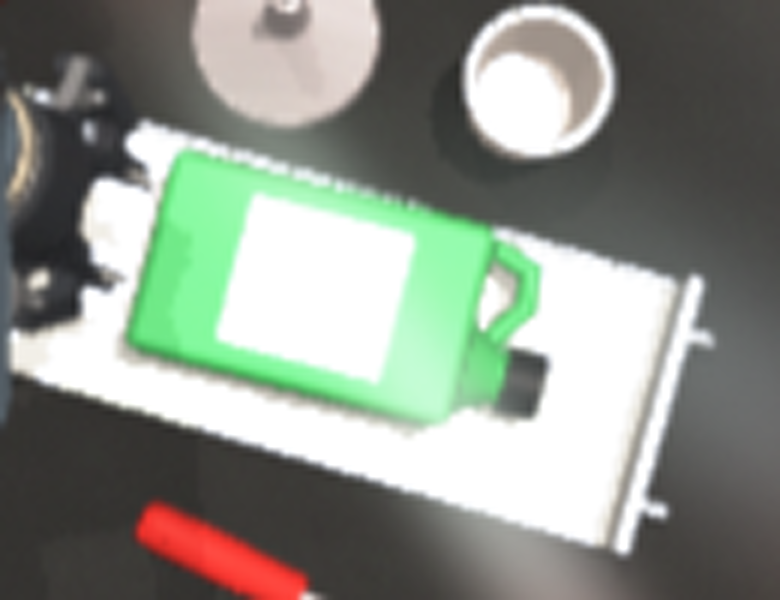

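Run:
```python
from h import *
import pickle
np.set_printoptions(precision=4,suppress=True)
w,a,b,s=pickle.load(open("f.pkl","rb"))
def W(x,y,z):
    o,d=rayw(s,w,(140+x/3,60+y/2.5));return o+d*(z-o[2])/d[2]
def T(x,y,z): return atz(b,(200+x/6,150+y/6),z)
tr=(.567,-.022,-1.855)
c,sn=np.cos(tr[2]),np.sin(tr[2])
def t(X): 
    d=X[:2]-np.array(tr[:2]);return np.array([c*d[0]+sn*d[1],-sn*d[0]+c*d[1]])
for n,X in dict(footL=W(152,275,.079),footR=W(567,262,.079),footLb=W(190,195,.008),footRb=W(520,183,.008),wallL=W(65,5,.015),wallL2=W(155,485,.015),wallR=W(600,5,.015),wallR2=W(563,235,.015),
  T_footFar=T(178,152,.078),T_footNear=T(130,345,.078),T_topfar=T(492,235,.078),T_topnear=T(435,420,.078),cap=T(546,385,.044),plateA=T(672,280,.006),plateB=T(605,545,.006),plateTopA=T(690,275,.058),plateTopB=T(620,550,.058),trayFar=T(145,120,.015),trayNear=T(25,378,.015)).items(): print(n,X,t(X))
```

```text
footL [0.5558 0.085  0.079 ] [-0.0996 -0.0408]
footR [0.6612 0.0595 0.079 ] [-0.1047  0.0676]
footLb [0.5528 0.0781 0.008 ] [-0.0921 -0.0417]
footRb [0.6594 0.0529 0.008 ] [-0.0978  0.0677]
wallL [0.5463 0.1648 0.015 ] [-0.1735 -0.0723]
wallL2 [ 0.4747 -0.0717  0.015 ] [ 0.0736 -0.0746]
wallR [0.6963 0.1205 0.015 ] [-0.173   0.0841]
wallR2 [0.6691 0.0297 0.015 ] [-0.0782  0.0835]
T_footFar [0.6518 0.0467 0.078 ] [-0.0898  0.0621]
T_footNear [0.5461 0.0725 0.078 ] [-0.0849 -0.0466]
T_topfar [ 0.6061 -0.1251  0.078 ] [0.088  0.0664]
T_topnear [ 0.5052 -0.0933  0.078 ] [ 0.0857 -0.0394]
cap [ 0.525  -0.1578  0.044 ] [ 0.1422 -0.0022]
plateA [ 0.5865 -0.2357  0.006 ] [0.1997 0.0786]
plateB [ 0.4347 -0.1951  0.006 ] [ 0.2032 -0.0785]
plateTopA [ 0.5856 -0.237   0.058 ] [0.2011 0.0781]
plateTopB [ 0.434 -0.196  0.058] [ 0.2043 -0.0789]
trayFar [0.6782 0.0682 0.015 ] [-0.1177  0.0815]
trayNear [0.5301 0.1358 0.015 ] [-0.1411 -0.0797]
```

The cap face is at tray x ≈ 0.143, so about 55 mm is left to go. The foot is at about -0.095. I'll back off, drop down behind the foot and check.

Emit:
drive_tool --motion '[[0.45,[0.7,2.4,0.5],[0,0,0]],[0.45,[1.4,4.8,0],[0,0,0]],[0.45,[1.4,4.8,-2.5],[0,0,0]],[0.45,[1.4,4.8,-5],[0,0,0]],[0.45,[1.4,4.8,-7.5],[0,0,0]],[0.45,[1.4,4.8,-10],[0,0,0]],[0.45,[1.4,4.8,-11.5],[0,0,0]],[0.45,[1.4,4.8,-12],[0,0,0]]]'

```text
t: 7.13
ee_pos: [0.6165, 0.1192, 0.0434]
tool_rot: [0.173, 0.975, -0.138, -0.025]
ft_force: [-0.1, 0.4, -0.4]
finger_gap: 0.0386
```

```bash
python3 look.py c5
```

```text
7.1333 [0.6165 0.1192 0.0434] [-0.1126  0.3987 -0.408 ]
```

View pics/c5.png

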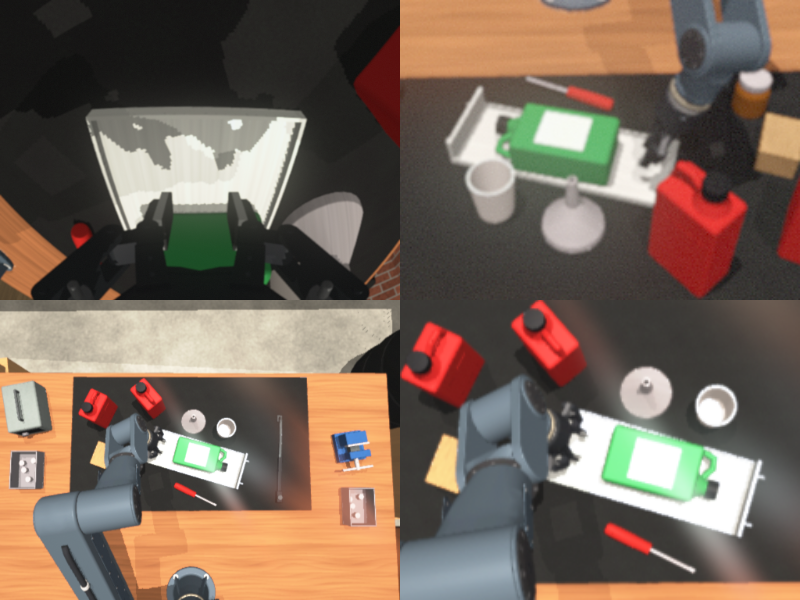

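Emit:
drive_tool --motion '[[0.45,[-0.4,-1.4,0],[0,0,0]],[0.45,[-0.8,-2.8,0],[0,0,0]],[0.45,[-1.2,-4.1,0],[0,0,0]],[0.45,[-1.35,-4.7,0],[0,0,0]],[0.45,[-1.5,-5.2,0],[0,0,0]],[0.45,[-1.65,-5.75,0],[0,0,0]],[0.45,[-1.8,-6.3,0],[0,0,0]],[0.45,[-2.0,-6.9,0],[0,0,0]]]'

```text
t: 7.95
ee_pos: [0.6002, 0.0509, 0.0475]
tool_rot: [0.171, 0.975, -0.139, -0.021]
ft_force: [1.6, 4.7, 3.4]
finger_gap: 0.0386
```

Emit:
drive_tool --motion '[[0.45,[-0.14,-0.5,0],[0,0,0]],[0.45,[-0.28,-1.0,0],[0,0,0]],[0.45,[-0.42,-1.5,0],[0,0,0]],[0.45,[-0.57,-2.0,0],[0,0,0]],[0.45,[-0.7,-2.4,0],[0,0,0]],[0.45,[-0.82,-2.8,0],[0,0,0]],[0.45,[-0.93,-3.2,0],[0,0,0]],[0.45,[-1.02,-3.5,0],[0,0,0]]]'

```text
t: 8.62
ee_pos: [0.5897, 0.0158, 0.0474]
tool_rot: [0.171, 0.975, -0.139, -0.021]
ft_force: [1.0, 4.6, 4.6]
finger_gap: 0.0386
```

```bash
python3 look.py c6
python3 - <<'E'
from h import *
import pickle
w,a,b,s=pickle.load(open("f.pkl","rb"))
im=cv2.resize(b["pixels"][150:250,200:330],None,fx=6,fy=6,interpolation=cv2.INTER_CUBIC);cv2.imwrite("pics/tz6.png",im[...,::-1])
E
```

```text
8.6167 [0.5897 0.0158 0.0474] [0.9837 4.5811 4.6216]
```

View pics/c6.png

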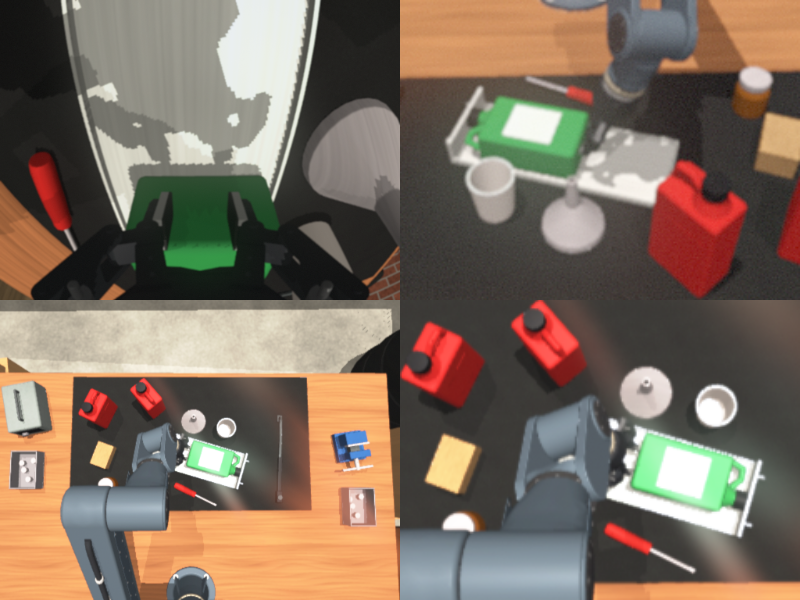

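View pics/tz6.png

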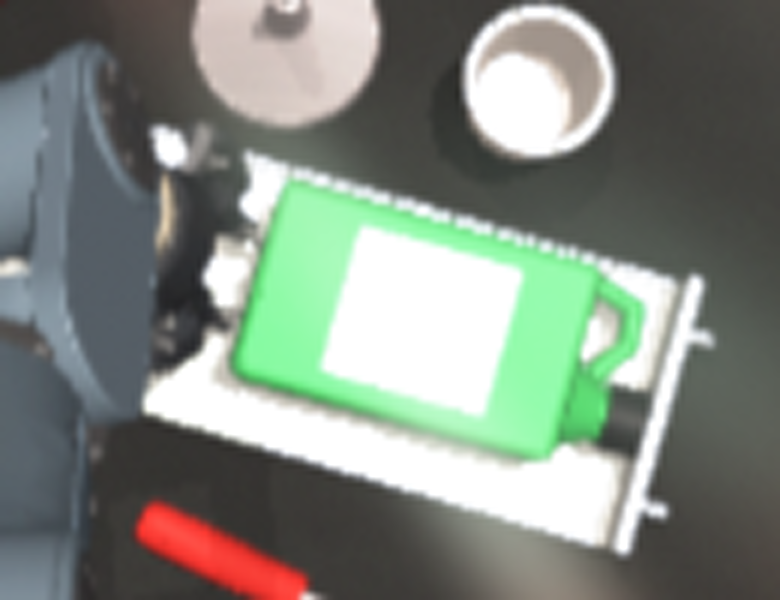

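The cap is almost at the plate. The friction push reads about 5 N, so I'll creep forward until the force rises.

Emit:
drive_tool --motion '[[0.45,[-0.03,-0.1,0],[0,0,0]],[0.45,[-0.06,-0.2,0],[0,0,0]],[0.45,[-0.09,-0.3,0],[0,0,0]],[0.45,[-0.11,-0.4,0],[0,0,0]],[0.45,[-0.14,-0.5,0],[0,0,0]],[0.45,[-0.14,-0.5,0],[0,0,0]],[0.45,[-0.14,-0.5,0],[0,0,0]],[0.45,[-0.14,-0.5,0],[0,0,0]]]'

```text
t: 9.43
ee_pos: [0.5889, 0.0137, 0.047]
tool_rot: [0.169, 0.976, -0.139, -0.02]
ft_force: [2.2, 13.5, 7.1]
finger_gap: 0.0384
```

The tool moved only 2 mm of the commanded 5 mm and the force rose to 13.5 N, so the cap is against the plate. Backing off and lifting clear.

Emit:
drive_tool --motion '[[0.45,[0.1,0.4,0],[0,0,0]],[0.45,[0.3,1.0,0],[0,0,0]],[0.45,[0.8,2.8,0],[0,0,0]],[0.45,[1.4,4.8,0],[0,0,0]],[0.45,[2.0,6.8,0.5],[0,0,0]],[0.45,[2.2,7.6,4],[0,0,0]],[0.45,[2.2,7.6,8],[0,0,0]],[0.45,[2.2,7.6,12],[0,0,0]]]'

```text
t: 10.1
ee_pos: [0.607, 0.0863, 0.1656]
tool_rot: [0.173, 0.975, -0.137, -0.026]
ft_force: [-0.3, -0.1, -0.2]
finger_gap: 0.0385
```

Emit:
drive_tool --motion '[[0.45,[0.2,2,2],[0,0,0]],[0.45,[0.2,4,4],[0,0,0]],[0.45,[0.2,6,6],[0,0,0]],[0.45,[0.2,7,8],[0,0,0]],[0.45,[0.2,7,10],[0,0,0]],[0.45,[0.2,7,11],[0,0,0]],[0.45,[0.2,7,11],[0,0,0]],[0.45,[0.2,7,11],[0,0,0]]]'

```text
t: 10.77
ee_pos: [0.6103, 0.1555, 0.2757]
tool_rot: [0.172, 0.975, -0.139, -0.024]
ft_force: [0.5, -0.1, 0.1]
finger_gap: 0.0384
```

```bash
python3 look.py c7
python3 - <<'E'
from h import *
import pickle
np.set_printoptions(precision=4,suppress=True)
w,a,b,s=pickle.load(open("f.pkl","rb"));a0,b0=pickle.load(open("f0.pkl","rb"))
im=cv2.resize(b["pixels"][150:250,200:330],None,fx=6,fy=6,interpolation=cv2.INTER_CUBIC);cv2.imwrite("pics/tz7.png",im[...,::-1])
im=cv2.resize(a["pixels"][170:260,165:305],None,fx=5.5,fy=5.5,interpolation=cv2.INTER_CUBIC);cv2.imwrite("pics/sz7.png",im[...,::-1])
a=robot.grab_frame("scene");b=robot.grab_frame("top")
for l in["jug_cap","end_plate","cup_rim","funnel_tip","screwdriver","wiper"]:
    print(l,[np.round(r["xy"],1) for r in robot.spot_point(a,l)[:3]],[np.round(r["xy"],1) for r in robot.spot_point(b,l)[:3]])
E
```

```text
10.7667 [0.6103 0.1555 0.2757] [ 0.4597 -0.1188  0.1191]
jug_cap [array([417.4, 211. ]), array([194.5, 198.1]), array([340.1, 237.9])] [array([178. , 114.6]), array([310.2, 219.4]), array([110.3, 136.3])]
end_plate [array([191.9, 200.8]), array([228.2, 211.7])] [array([268.9, 201.3]), array([305.8, 220.5])]
cup_rim [array([206. , 233.8])] [array([288.2, 162. ])]
funnel_tip [array([254.4, 234.6])] [array([248.9, 148.7]), array([252.2, 248.4]), array([287.4, 162.3])]
screwdriver [array([250.7, 186.5])] [array([253.6, 246.9]), array([138.2, 198.8])]
wiper [array([129.6, 221.4])] [array([359.4, 204.8])]
```

View pics/c7.png

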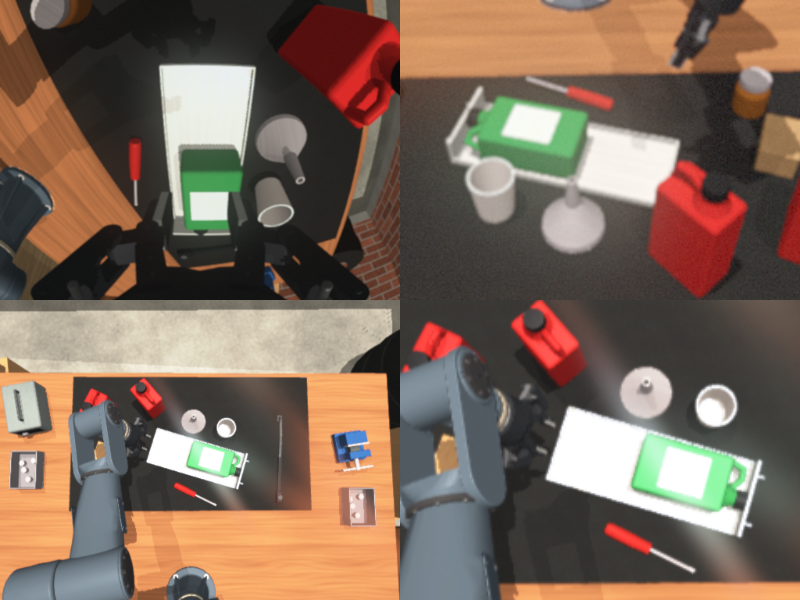

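View pics/tz7.png

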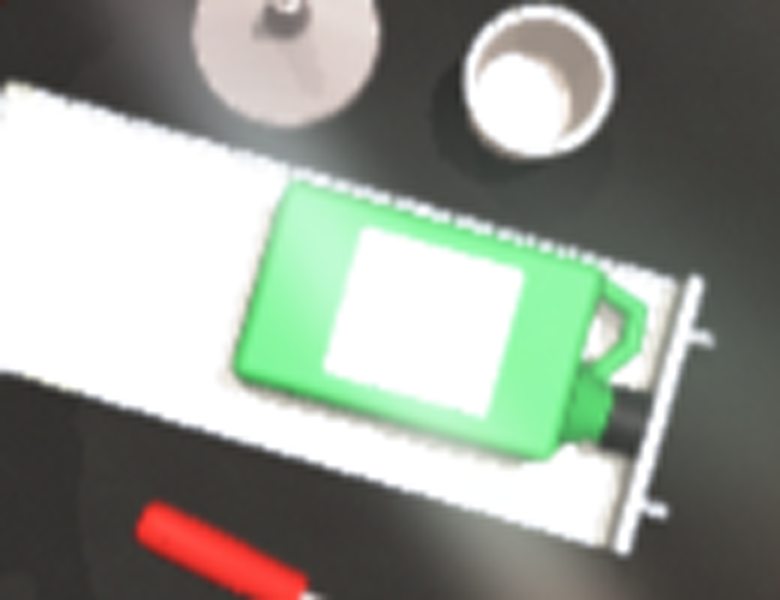

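View pics/sz7.png

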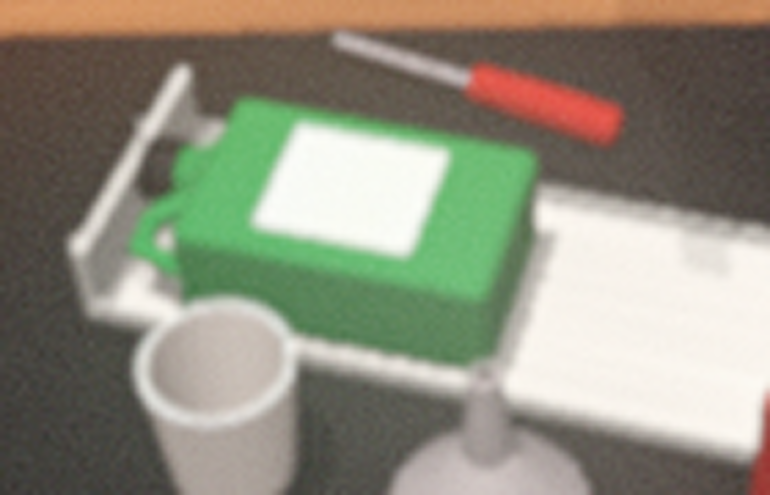

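Run:
```python
from h import *
print(robot.sense()["ft_force"]);print(robot.finish_job())
```

```text
[ 0.21727379 -0.38595601 -0.3291007 ]
the job is handed in; nothing more can be done
None
```

I tipped the green jug over along the tray with a high push on its back, then pushed its foot until the cap met the tall end plate. I backed the fingers off and handed the job in after about 11 s. `finish_job` returns no verdict.

What the last checks showed:
- **Cap against the plate:** The push force rose from about 5 N to 13.5 N while the tool moved only 2 mm of the 5 mm commanded. The last scene and top pictures show the cap at the plate. The jug's shift in the top picture, about 63 mm from a cap position of 0.142 m, agrees with the plate to a few mm.
- **Jug's position:** It lies flat, judged by eye from the pictures. When last measured, just after it fell, its middle was about 10 mm off the tray's centre line, within the 40 mm limit.
- **Robot clear:** The force on the tool was about zero after I backed off.
- **Other things:** The cup, funnel, screwdriver and wiper look unmoved in the pictures; their detections differ from the start by at most 5 pixels, about 15 mm in the top view. I checked the jar and carton only by eye; the arm partly hid the carton in the last top view.

One disagreement: the network's `end_plate` and `jug_cap` detections in the last pictures were ambiguous, with several candidates each. I relied on the pictures and the force reading instead.

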